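# Third hand: press the long bracket against the sprung stop of the screwing jig

## Robot

A 7-joint arm with a two-finger parallel gripper is mounted at the origin on a cart in front of the work surface, level with it; the furniture and walls round the work are solid. World frame = base frame: x ahead of the robot, y to its left, z up, the work surface at z = 0. Lengths are in m, angles in rad, forces in N, time in s.
With the tool pointing down it reaches from about 0.35 to 0.9 m from the base axis. Payload 19.9 kg.
Tool frame: the origin (TCP) lies midway between the tips of the shut fingers; the grasp point (between the pads) lies 19 mm behind it; z points along the fingers, y is the direction in which the jaws open and shut (so a half turn about z gives the same grasp; the last joint's range is limited). The gripper opens to 85 mm and grips with 20 to 120 N. Pads are 22 mm wide; open, the fingers measure 114 mm over their backs; the gripper's body (76 mm by 85 mm) begins 54 mm behind the grasp point. The pads swing forward as they close: fully open they stand 13 mm farther back than shut.
Start: joints at [1.093, 0.417, -0.01, 1.614, 0.005, 1.111, -0.053], TCP at [0.264, -0.566, 0.231] pointing down, gripper open.
Joint ranges: [-2.81, 2.81], [-0.39, 2.02], [-1.27, 1.25], [0.06, 2.57], [-1.19, 4.33], [0.19, 2], [-2.82, 2.82]. Speed limits (rad/s): [1.89, 1.89, 2.39, 2.39, 3.01, 3.01, 3.01].

## Interface

Orientations are given as a unit quaternion [w, x, y, z].
In Python, from plant import ctrl, imaging gives the robot as it stands. The module is installed in compiled form; this text tells all that it offers.
- The arm moves only by the shell command python3 -m handwheel 'ROWS' [FORCE]. ROWS is JSON, a list of rows, each an object of numbers: "tx", "ty", "tz": the shift along the tool's x, y, z in m; "roll": the turn about the tool's z in rad; "claw": the closure, from 0 (fully open) to 1 (shut). In form: [{"tx": .., "ty": .., "tz": .., "roll": .., "claw": ..}, ...]. A call has exactly 10 rows; each row is the pose to reach, as a shift and turn from the pose commanded when the call began, along the tool's axes at that moment; what a row does not reach only later rows make up. A row lasts 1/10 s, in which the tool goes at most 50 mm and 8.59 degrees, less where a joint would pass 70% of its speed; a pose out of reach is approached as far as the arm can. A call with a gripper value outside its range is refused whole. The fingers move at their own pace and stop on an object; FORCE is the grip in N (left out, the last holds). Time passes only in rows, so rows that repeat a pose let the fingers close, or fill a call up. It gives the time, the measured TCP pose, the force and the opening at its end, in the units of the state.
- ctrl.read_state(): the state, without advancing time (a new reading comes with each control period).
- imaging.capture(name): name is "side" or "top"; returns a dict with "color" (480x640x3 uint8, red, green, blue), "depth" (480x640 float32, m along the optical axis (not along the pixel's ray), 0 where there is no reading), "intrinsics" (3x3 intrinsics, pixels), "eye" and "orientation" of the camera in the world. Camera axes: x right, y down, z forward; pixel columns grow to the right and rows downward; lengths in m; the calibration is good to about 2 mm. A picture is of the moment at which its call begins.
- ctrl.finish_job(): hands the job in, once; it reports no verdict.
The state is a dict: "time_s": time; "joints": joint angles; "joint_velocities": joint speeds; "joint_efforts": joint torques, N m; "ee_pos": TCP position; "orientation": TCP orientation; "contact_force": force on the tool from outside, world axes, zero at the start; "torque": the same for the moment, N m; "opening": finger opening in m.
Only numpy, scipy, OpenCV 4.12 (cv2) and the standard library are available. Lean on these libraries where they do the work, as an engineer would, in place of code of your own. Each camera call takes 0.05 s, during which the arm holds its last target.

## Task

Be my third hand: take the angle bracket with the long foot, lay it flat in the channel of the screwing jig with its tall flat back towards the sprung stop, then push it along the channel until the stop is pressed in about half of its 16 mm travel (about 8 N), never to the end of the travel. Keep that push steady for at least 2 s and finish while still holding the bracket pressed, without letting go, so that I can drive its screws. Leave the bracket with the short foot and the other things on the bench where they are.

Things in the scene. Friction and masses are not known exactly. Their poses are not given: they have to be found in the camera images.
- long_bracket: the one to use: aluminium angle block, about 0.18 kg, LONG foot with two holes side by side. Tall block 30 (x) x 36 (y) x 40 mm high; foot 52 long, 36 wide, 8 high, small fillet in the corner. Origin: underside, below the block's centre; z up, +x to the tall flat back (block x -15 to 15, foot -67 to -15 mm). Starts flat left of the jig, back away from the robot. Grasp across the block's 36 mm.
- heel (a point): lower edge, middle, of the long bracket's tall flat back (15 mm in +x from the bracket's origin, at underside height); the back is 36 wide x 40 mm high.
- short_bracket: look-alike to leave alone: the same tall block (30 x 36 x 40 mm), but its foot is only 26 mm long and has a single hole; 56 mm long over all. Origin and axes as on the long bracket. The two brackets change places.
- jig: screwing jig, fixed: grey bed 170 (x) x 84 x 10 mm. Origin: underside centre; z up, +x along the channel to the stop. Bed top 10 mm over the bench. Channel 44 mm wide between rails 6 wide, 5 mm high (inner faces y = -22, +22; x -83 to 15 mm). At the far end the stop's steel housing (x 50 to 82, 46 wide, top 44 mm over the bench), three marks on top: the long middle one is half travel.
- stop (a joint): sprung stop of the jig: steel plate 34 wide x 30 high x 8 mm thick across the channel's end (13 to 43 mm over the bench), pushed along the jig's +x. 0 = out, 0.016 m = end of travel; spring 1 N per mm without preload, so 0.008 m = 8 N. A thin brass pointer on it (top 48 mm over the bench) runs over the housing's marks.
- stop_face (a point): centre of the stop plate's front face, which meets the bracket's back; it moves with the stop; at rest x = 20, z = 28 mm in the jig's frame.
- open_tin: bystander: round open tin, 49 mm across, 18 mm high, origin under its centre.
- driver: bystander: precision screwdriver lying flat, 90 mm long (along its y), 11 mm high.
- eyeglass: bystander: black watchmaker's eyeglass, 34 mm across, 28 mm high.
- round_box: bystander: round amber parts box, 39 mm across, 18 mm high.
- cleaner: bystander: white plastic bottle, 42 mm across, 98 mm high.

How it is judged:
By the outcome, as a careful person would: the job done as asked, in the order asked, and still so for the second after the job is handed in, while the arm keeps its last pose, push and grip.
It also fails if it takes over 42 s, if anything falls off the work surface, if the arm or the gripper's body presses on something with over 40 N, if the wrist force passes 120 N, or if a joint passes its speed limit or range.

## Working session

There is one attempt and no reset: what is moved stays moved. The work goes in short steps, Python scripts to look and compute and a shell command to move; the robot and the scene stay as the last step left them, time stands still between calls to the robot, and variables do not carry over. Pictures are saved under pics/ and viewed, and the job is handed in when it is done.

```bash
mkdir -p pics
cat > h.py <<'E'
import numpy as np, cv2
from plant import ctrl, imaging
from scipy.spatial.transform import Rotation as R
def cap(n,f):
    c=imaging.capture(n); cv2.imwrite('pics/'+f+'.png',c['color'][:,:,::-1]); np.savez('pics/'+f+'.npz',**c); return c
def rot(c):
    o=np.array(c['orientation'],float)
    return o if o.shape==(3,3) else R.from_quat(o[[1,2,3,0]]).as_matrix()
def cloud(c):
    K=c['intrinsics'];d=c['depth'];v,u=np.mgrid[:480,:640]
    p=np.stack([(u-K[0,2])/K[0,0]*d,(v-K[1,2])/K[1,1]*d,d],-1)
    return p@rot(c).T+np.array(c['eye'])
def onz(c,u,v,z):
    K=c['intrinsics'];r=rot(c)@np.array([(u-K[0,2])/K[0,0],(v-K[1,2])/K[1,1],1]);e=np.array(c['eye'])
    return e+r*(z-e[2])/r[2]
E
python3 - <<'E'
from h import *
for n in('top','side'):
    c=cap(n,n+'0'); print(n,c['eye'],c['orientation'],c['intrinsics'])
print(ctrl.read_state())
E
```

```text
top [0.31497659 0.15124517 0.91045601] [-0.07702322  0.7093762  -0.69647113  0.0760315 ] [[495.18001247   0.         314.91085732]
 [  0.         495.18001247 240.98795084]
 [  0.           0.           1.        ]]
side [ 0.74177959 -0.50613837  0.81789209] [-0.34432464  0.92376694  0.15542735 -0.06274972] [[592.44506889   0.         315.81365037]
 [  0.         592.44506889 238.11713908]
 [  0.           0.           1.        ]]
{'time_s': 0.1, 'joints': array([ 1.09249409,  0.41788283, -0.01032271,  1.61410276,  0.00469184,
        1.11071342, -0.05299834]), 'joint_velocities': array([ 1.11640936e-03, -2.15302199e-03, -4.93756083e-04, -2.75892232e-03,
        4.25051297e-05, -1.10277610e-03,  3.49085803e-04]), 'joint_efforts': array([ 2.46162963e-03, -8.65820503e+01,  6.80693574e-01, -4.35639274e+01,
        1.92657154e-02,  4.99232396e-03, -1.01194325e-04]), 'ee_pos': array([ 0.26427549, -0.56603425,  0.23074709]), 'orientation': array([-5.19626493e-04,  9.76242383e-01,  2.16680679e-01, -1.51105445e-04]), 'contact_force': array([-0.40489146, -0.30799812,  0.21412297]), 'torque': array([ 0.03254012, -0.01128254,  0.00427834]), 'opening': 0.08512334402269892}
```

View pics/top0.png

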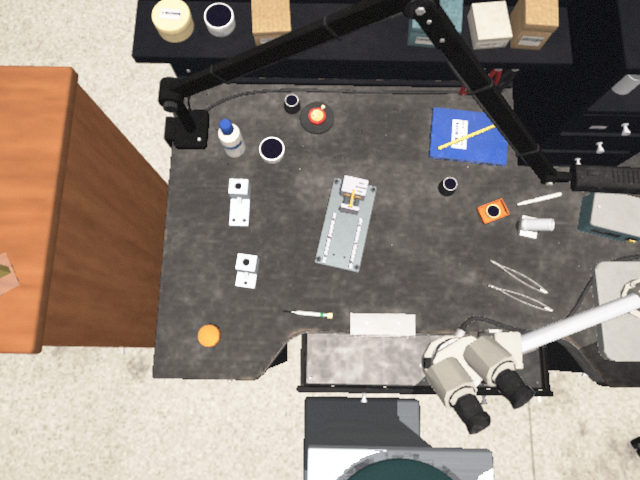

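View pics/side0.png

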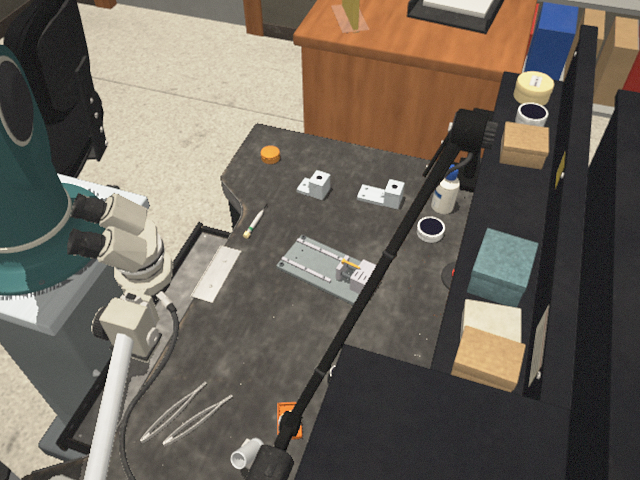

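The top picture shows the long-foot bracket at about (238,203), with its block at the top (238,187) and two foot holes. The short one is at (246,270). The jig runs from (338,250) to the housing at (355,187). A microscope (470,360) and a lamp boom (415,10)–(550,180) are obstacles between the arm and the work.

Run:
```python
from h import *
for f,b in(('top0',(200,160,400,300)),('side0',(270,160,420,310))):
    im=cv2.imread(f'pics/{f}.png'); x0,y0,x1,y1=b
    cv2.imwrite(f'pics/{f}_c.png',cv2.resize(im[y0:y1,x0:x1],None,fx=4,fy=4,interpolation=cv2.INTER_CUBIC)[:600])
c=dict(np.load('pics/top0.npz'));P=cloud(c)
for u,v in [(238,187),(238,210),(246,263),(246,283),(340,250),(352,188),(280,220),(208,335),(475,355),(415,10),(300,45),(485,95),(550,180),(190,100),(480,350),(465,340),(440,360),(560,335),(630,290),(365,425),(500,400),(230,140),(230,125)]:
    print(u,v,P[v,u].round(3))
```

```text
238 187 [0.606 0.298 0.039]
238 210 [0.571 0.301 0.009]
246 263 [0.465 0.277 0.038]
246 283 [0.433 0.279 0.006]
340 250 [0.497 0.107 0.009]
352 188 [0.607 0.088 0.043]
280 220 [ 0.557  0.222 -0.007]
208 335 [0.338 0.341 0.018]
475 355 [ 0.312 -0.073  0.199]
415 10 [0.705 0.041 0.403]
300 45 [0.728 0.179 0.298]
485 95 [ 0.663 -0.078  0.286]
550 180 [ 0.596 -0.232  0.135]
190 100 [ 0.801  0.411 -0.   ]
480 350 [ 0.319 -0.081  0.199]
465 340 [ 0.334 -0.069  0.169]
440 360 [ 0.304 -0.027  0.187]
560 335 [ 0.346 -0.247  0.092]
630 290 [ 0.423 -0.376  0.082]
365 425 [ 0.113  0.007 -0.553]
500 400 [ 0.165 -0.464 -0.8  ]
230 140 [0.687 0.313 0.066]
230 125 [0.702 0.309 0.096]
```

View pics/top0_c.png

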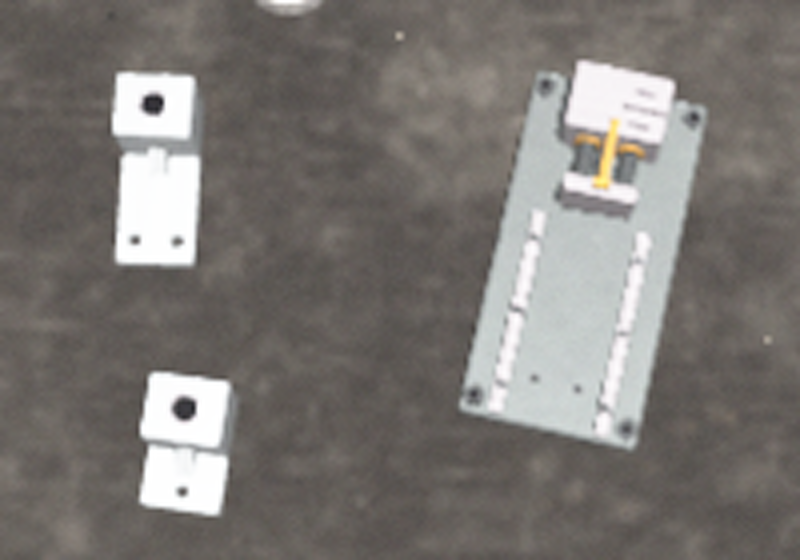

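View pics/side0_c.png

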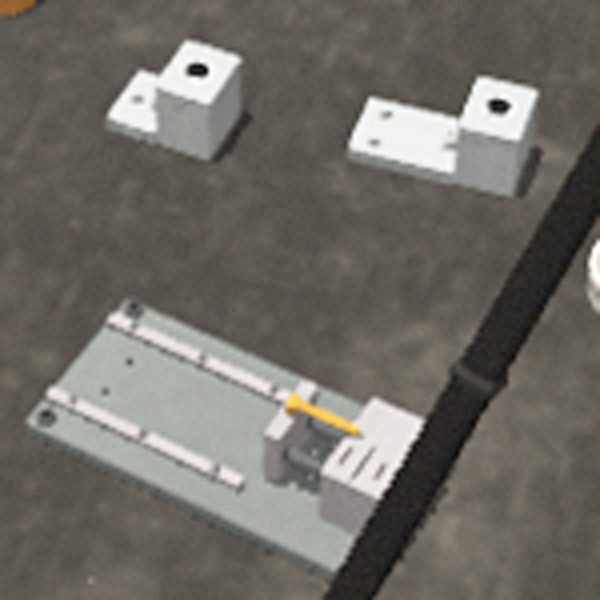

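Run:
```python
from h import *
c=dict(np.load('pics/top0.npz'))
f=lambda x,y,z: onz(c,(x+.5)/4-.5+200,(y+.5)/4-.5+160,z)[:2]
J=[f(*p,.010) for p in((537,72),(706,108),(633,447),(460,408))]
print('jig',np.round(J,4)); print('size',[np.linalg.norm(J[i]-J[(i+1)%4]).round(4) for i in range(4)])
ctr=np.mean(J,0); ax=(J[0]+J[1]-J[2]-J[3]); print('ctr',ctr.round(4),'yaw',np.degrees(np.arctan2(ax[1],ax[0])))
# rails, z=.015 ; stop plate
B=[f(*p,.040) for p in((117,73),(195,77),(192,140),(114,136))]
print('long',np.round(B,4),[np.linalg.norm(B[i]-B[(i+1)%4]).round(4) for i in range(4)],np.mean(B,0).round(4))
F=[f(*p,.008) for p in((117,264),(196,265))]; print('foot end',np.round(F,4),np.linalg.norm(F[0]-F[1]))
mid=np.mean(F,0); d=np.mean(B,0)-mid; print('len',np.linalg.norm(d),'yaw',np.degrees(np.arctan2(d[1],d[0])))
S=[f(*p,.040) for p in((150,373),(233,379),(226,450),(142,442))];print('short',np.mean(S,0).round(4))
P=[]
for n in('top0','side0'):
    cc=dict(np.load(f'pics/{n}.npz'));q=cloud(cc)[cc['depth']>0];P.append(q)
P=np.vstack(P)
print('zmax(cm) rows x .25..0.8, cols y -.6...45 step .075')
ys=np.arange(-.7,.46,.075)
print(' '*5,[int(y*100) for y in ys])
for x in np.arange(.2,.85,.05):
    r=[]
    for y in ys:
        m=(abs(P[:,0]-x-.025)<.025)&(abs(P[:,1]-y-.0375)<.0375)
        r.append(int(100*P[m,2].max()) if m.any() else -99)
    print(round(x,2),r)
```

```text
jig [[0.6383 0.1203]
 [0.6217 0.0395]
 [0.4577 0.0744]
 [0.4744 0.1542]]
size [np.float64(0.0825), np.float64(0.1677), np.float64(0.0815), np.float64(0.1674)]
ctr [0.548  0.0971] yaw -11.837588772907349
long [[0.6235 0.3157]
 [0.6222 0.2795]
 [0.5917 0.2795]
 [0.593  0.3154]] [np.float64(0.0362), np.float64(0.0305), np.float64(0.036), np.float64(0.0305)] [0.6076 0.2975]
foot end [[0.5404 0.3165]
 [0.5406 0.2794]] 0.03712134831815951
len 0.0671113615629981 yaw -0.35565201270356633
short [0.4655 0.2754]
zmax(cm) rows x .25..0.8, cols y -.6...45 step .075
      [-70, -62, -55, -47, -40, -32, -25, -17, -10, -2, 4, 12, 19, 27, 34, 42]
0.2 [-78, -79, -99, -79, -99, -6, -6, 22, 23, -6, -6, -6, -78, -20, -79, -79]
0.25 [-56, -56, -28, 0, 0, -6, 11, 23, 22, 21, -6, -6, 0, 0, 0, 0]
0.3 [-99, -99, -99, 2, 2, 9, 11, 22, 22, 18, 0, 0, 0, 2, 2, 0]
0.35 [-99, -99, -99, 3, 9, 9, 9, 11, 7, 0, 1, 1, 0, 2, 2, 0]
0.4 [-99, -99, -99, 30, 9, 1, 1, 0, 0, 0, 0, 0, 3, 1, 0, 0]
0.45 [-99, -99, -99, 2, 2, 0, 1, 0, 0, 0, 1, 1, 4, 4, 0, 0]
0.5 [-99, -99, -99, 6, 5, 5, 4, 0, 0, 0, 1, 1, 0, 1, 0, 0]
0.55 [-99, -99, -99, 6, 14, 14, 14, 1, 0, 1, 5, 1, 0, 4, 0, 0]
0.6 [-99, -99, -99, 5, 14, 15, 20, 25, 3, 1, 5, 1, 0, 4, 0, 0]
0.65 [-99, -99, 0, 11, 35, 35, 35, 28, 36, 39, 0, 0, 2, 10, 1, 1]
0.7 [-99, -99, 0, 0, 35, 35, 35, 23, 36, 42, 41, 36, 30, 25, 23, 23]
0.75 [-99, -99, -99, -99, 35, 35, 35, 29, 28, 41, 23, 26, 27, 26, 26, 23]
0.8 [-99, -99, -99, -99, -99, 35, 35, 33, 33, 33, 33, 33, 33, 33, 33, 33]
```

Run:
```python
from h import *
for n in('top0','side0'):
    c=dict(np.load(f'pics/{n}.npz'));q=cloud(c);m=(c['depth']>0)&(q[...,0]>.25)&(q[...,0]<.6)&(q[...,1]<-.2)&(q[...,2]>.12)&(q[...,1]>-.7)
    v,u=np.where(m);print(n,m.sum())
    for i in range(0,len(v),max(1,len(v)//25)):print(u[i],v[i],q[v[i],u[i]].round(3))
im=cv2.imread('pics/top0.png');cv2.imwrite('pics/m.png',cv2.resize(im[180:440,400:640],None,fx=2.3,fy=2.3))
im=cv2.imread('pics/side0.png');cv2.imwrite('pics/m2.png',cv2.resize(im[180:480,0:320],None,fx=2,fy=2))
```

```text
top0 1231
590 176 [ 0.6   -0.292  0.147]
615 177 [ 0.599 -0.333  0.145]
580 178 [ 0.597 -0.277  0.143]
629 178 [ 0.597 -0.354  0.148]
580 179 [ 0.595 -0.276  0.145]
629 179 [ 0.596 -0.354  0.147]
579 180 [ 0.594 -0.275  0.142]
628 180 [ 0.594 -0.353  0.147]
578 181 [ 0.592 -0.273  0.144]
628 181 [ 0.592 -0.352  0.147]
590 182 [ 0.591 -0.292  0.144]
639 182 [ 0.591 -0.369  0.148]
607 183 [ 0.589 -0.319  0.145]
580 184 [ 0.588 -0.277  0.141]
629 184 [ 0.589 -0.357  0.142]
608 185 [ 0.587 -0.322  0.142]
587 186 [ 0.586 -0.29   0.138]
636 186 [ 0.586 -0.367  0.142]
615 187 [ 0.585 -0.336  0.138]
594 188 [ 0.583 -0.302  0.136]
573 189 [ 0.583 -0.272  0.129]
622 189 [ 0.582 -0.348  0.137]
602 190 [ 0.582 -0.32   0.129]
592 191 [ 0.582 -0.306  0.124]
603 192 [ 0.58  -0.323  0.126]
634 193 [ 0.578 -0.372  0.128]
side0 773
285 411 [ 0.597 -0.224  0.136]
279 418 [ 0.592 -0.233  0.132]
282 423 [ 0.6   -0.241  0.139]
277 436 [ 0.6   -0.257  0.138]
264 446 [ 0.591 -0.275  0.143]
268 448 [ 0.596 -0.276  0.144]
259 451 [ 0.587 -0.281  0.14 ]
262 453 [ 0.592 -0.283  0.142]
265 455 [ 0.597 -0.285  0.145]
255 458 [ 0.586 -0.29   0.139]
258 460 [ 0.591 -0.292  0.143]
258 462 [ 0.592 -0.295  0.144]
253 464 [ 0.586 -0.297  0.139]
264 465 [ 0.6   -0.296  0.145]
252 467 [ 0.587 -0.301  0.14 ]
259 468 [ 0.595 -0.3    0.142]
1 470 [ 0.422 -0.424  0.306]
7 471 [ 0.427 -0.423  0.305]
10 472 [ 0.427 -0.422  0.301]
13 473 [ 0.418 -0.419  0.28 ]
249 474 [ 0.587 -0.31   0.143]
249 475 [ 0.588 -0.311  0.142]
247 476 [ 0.586 -0.313  0.142]
16 477 [ 0.422 -0.42   0.279]
14 478 [ 0.426 -0.423  0.288]
11 479 [ 0.427 -0.425  0.292]
```

View pics/m.png

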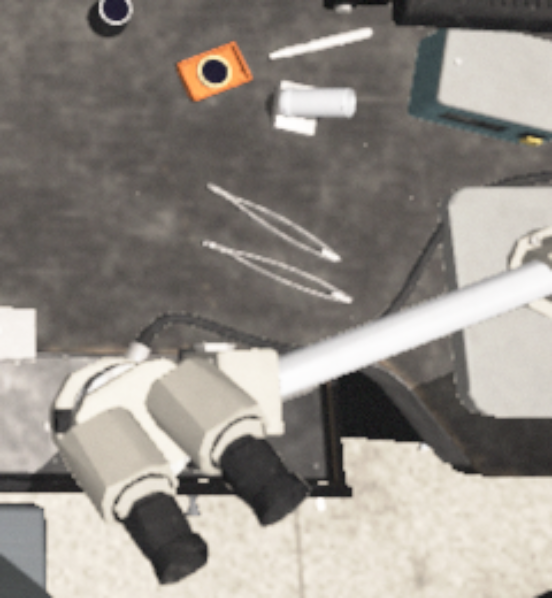

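View pics/m2.png

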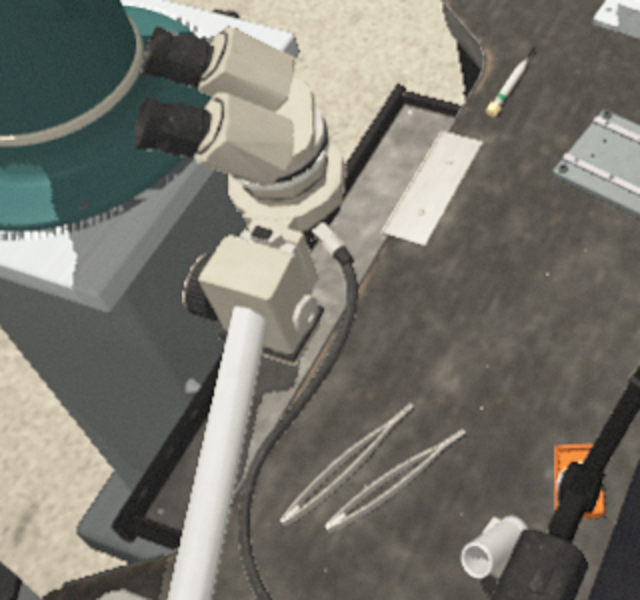

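```bash
python3 -m handwheel '[{"tx":0,"ty":0,"tz":-0.05,"roll":0,"claw":0},{"tx":0,"ty":0,"tz":-0.1,"roll":0,"claw":0},{"tx":0,"ty":0,"tz":-0.15,"roll":0,"claw":0},{"tx":0,"ty":0,"tz":-0.2,"roll":0,"claw":0},{"tx":0,"ty":-0.03,"tz":-0.24,"roll":0,"claw":0},{"tx":0,"ty":-0.07,"tz":-0.24,"roll":0,"claw":0},{"tx":0,"ty":-0.11,"tz":-0.24,"roll":0,"claw":0},{"tx":0,"ty":-0.15,"tz":-0.24,"roll":0,"claw":0},{"tx":0,"ty":-0.19,"tz":-0.24,"roll":0,"claw":0},{"tx":0,"ty":-0.19,"tz":-0.24,"roll":0,"claw":0}]' 80
cat >> h.py <<'E'
def tool(tgt,yawdeg=None):
    s=ctrl.read_state();q=s['orientation'];M=R.from_quat(np.array(q)[[1,2,3,0]]).as_matrix()
    d=M.T@(np.array(tgt)-s['ee_pos']);y=np.degrees(np.arctan2(M[1,0],M[0,0]))
    print('pos',s['ee_pos'].round(4),'yaw',y.round(2),'zdir',M[:,2].round(4),'t',s['time_s'],'F',s['contact_force'].round(2),'open',round(s['opening'],4),'q',s['joints'].round(2))
    print('tool delta',d.round(4),'roll',None if yawdeg is None else np.radians(y-yawdeg).round(4))
E
python3 -c "
from h import *
tool([.40,.05,.45],0)"
```

```text
time_s: 1.1
ee_pos: [0.1826, -0.3912, 0.4724]
orientation: [0.001, 0.976, 0.217, 0.0]
contact_force: [0.8, -0.4, 1.0]
opening: 0.0851
pos [ 0.1826 -0.3912  0.4724] yaw 25.03 zdir [ 0.001 -0.002 -1.   ] t 1.1 F [ 0.75 -0.37  1.05] open 0.0851 q [ 1.08 -0.08 -0.02  1.67 -0.    1.55 -0.07]
tool delta [ 0.3837 -0.3079  0.0218] roll 0.4369
```

```bash
python3 -m handwheel '[{"tx":0.04,"ty":-0.016,"tz":0,"roll":0.1,"claw":0},{"tx":0.08,"ty":-0.033,"tz":0,"roll":0.2,"claw":0},{"tx":0.12,"ty":-0.05,"tz":0,"roll":0.3,"claw":0},{"tx":0.16,"ty":-0.066,"tz":0,"roll":0.4,"claw":0},{"tx":0.2,"ty":-0.082,"tz":0,"roll":0.437,"claw":0},{"tx":0.24,"ty":-0.1,"tz":0,"roll":0.437,"claw":0},{"tx":0.27,"ty":-0.14,"tz":0,"roll":0.437,"claw":0},{"tx":0.3,"ty":-0.18,"tz":0,"roll":0.437,"claw":0},{"tx":0.33,"ty":-0.22,"tz":0,"roll":0.437,"claw":0},{"tx":0.36,"ty":-0.26,"tz":0,"roll":0.437,"claw":0}]'
python3 -c "
from h import *
tool([.6076,.2975,.20],-0.36)"
```

```text
time_s: 2.1
ee_pos: [0.4003, -0.0042, 0.4712]
orientation: [-0.0, 1.0, -0.0, -0.0]
contact_force: [1.5, -0.0, -0.1]
opening: 0.0849
pos [ 0.4003 -0.0042  0.4712] yaw -0.02 zdir [-0.e+00  1.e-04 -1.e+00] t 2.1 F [ 1.48 -0.04 -0.1 ] open 0.0849 q [ 0.72 -0.15 -0.66  1.71 -0.09  1.56 -1.51]
tool delta [ 0.2072 -0.3018  0.2713] roll 0.006
```

```bash
python3 -m handwheel '[{"tx":0.02,"ty":-0.03,"tz":0.02,"roll":0,"claw":0},{"tx":0.04,"ty":-0.065,"tz":0.04,"roll":0,"claw":0},{"tx":0.065,"ty":-0.1,"tz":0.06,"roll":0,"claw":0},{"tx":0.09,"ty":-0.135,"tz":0.08,"roll":0,"claw":0},{"tx":0.115,"ty":-0.17,"tz":0.1,"roll":0,"claw":0},{"tx":0.14,"ty":-0.205,"tz":0.12,"roll":0,"claw":0},{"tx":0.165,"ty":-0.24,"tz":0.14,"roll":0,"claw":0},{"tx":0.187,"ty":-0.275,"tz":0.16,"roll":0,"claw":0},{"tx":0.205,"ty":-0.3,"tz":0.19,"roll":0.006,"claw":0},{"tx":0.207,"ty":-0.3018,"tz":0.22,"roll":0.006,"claw":0}]'
python3 -c "
from h import *
tool([.6076,.2975,.007],-0.36)
cap('side','s1');cap('top','t1')"
```

```text
time_s: 3.1
ee_pos: [0.6076, 0.2991, 0.2486]
orientation: [-0.001, 1.0, -0.002, -0.001]
contact_force: [0.8, 0.2, -1.3]
opening: 0.0856
pos [0.6076 0.2991 0.2486] yaw -0.2 zdir [-0.0022  0.0019 -1.    ] t 3.1 F [ 0.76  0.16 -1.25] open 0.0856 q [ 0.04  0.63 -0.84  1.43  0.48  1.29 -2.41]
tool delta [0.0006 0.0021 0.2416] roll 0.0027
```

View pics/s1.png

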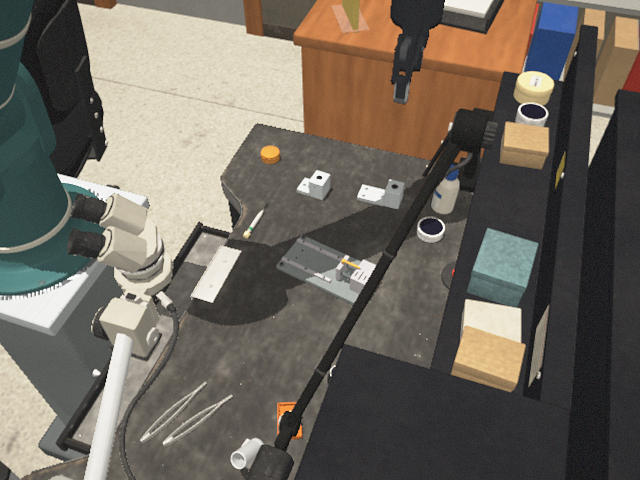

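View pics/t1.png

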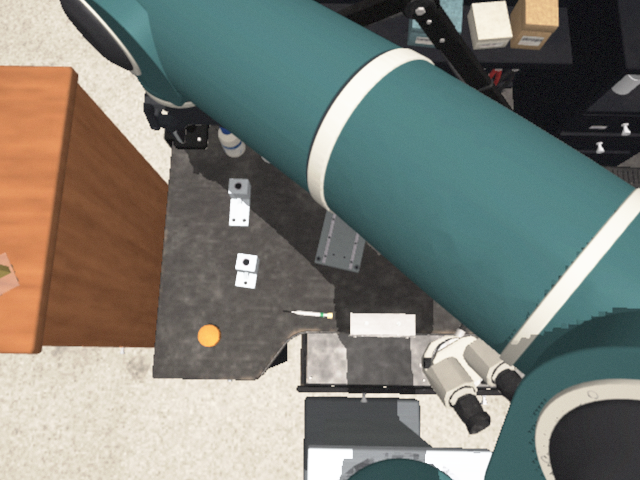

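```bash
python3 - <<'E'
from h import *
def proj(c,p):
    q=rot(c).T@(np.array(p)-c['eye']);K=c['intrinsics'];return (K@q/q[2])[:2].round(1)
for n in('s1','t1'):
    c=dict(np.load(f'pics/{n}.npz'))
    print(n,proj(c,[.6076,.2991,.2486]),proj(c,[.6076,.2991,.33]),proj(c,[.6076,.2975,.04]))
    q=cloud(c)
    for p in ([(400,95),(402,60),(420,20),(415,5)] if n=='s1' else [(165,110),(180,120),(160,50),(240,60)]): print(p,q[p[1],p[0]].round(3))
E
python3 -c "
import cv2
a=cv2.imread('pics/t1.png')[60:200,120:300];cv2.imwrite('pics/t1c.png',cv2.resize(a,None,fx=4,fy=4))"
```

```text
s1 [405.3  92.6] [411.   47.3] [393.4 186.5]
(400, 95) [0.609 0.243 0.283]
(402, 60) [0.609 0.23  0.35 ]
(420, 20) [0.621 0.265 0.394]
(415, 5) [0.611 0.268 0.413]
t1 [215.2 139.2] [202.7 112.6] [238.3 186.2]
(165, 110) [0.706 0.411 0.142]
(180, 120) [0.574 0.313 0.376]
(160, 50) [0.515 0.261 0.606]
(240, 60) [0.483 0.199 0.645]
```

View pics/t1c.png

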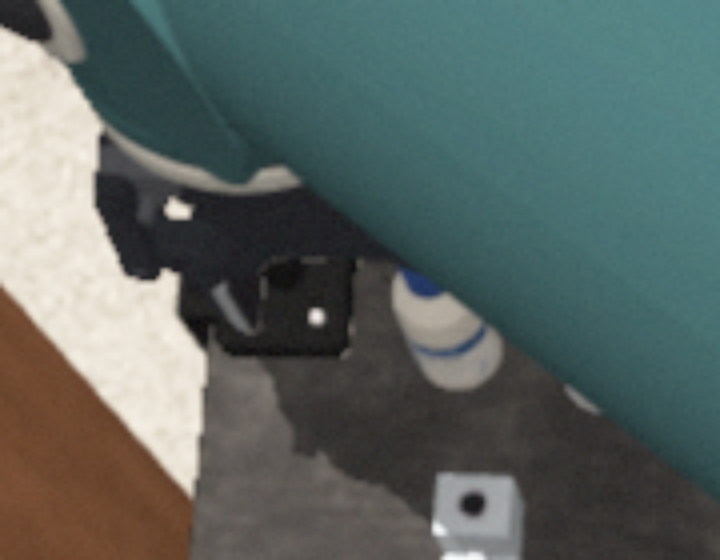

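Run:
```python
from h import *
c=dict(np.load('pics/t1.npz'));q=cloud(c)
for p in [(340,20),(400,60),(420,70),(470,100),(560,140),(620,170),(250,80),(200,105),(320,180),(410,250)]: print(p,q[p[1],p[0]].round(3))
print(ctrl.read_state()['joints'].round(3))
```

```text
(340, 20) [0.506 0.14  0.652]
(400, 60) [0.467 0.109 0.673]
(420, 70) [0.461 0.098 0.674]
(470, 100) [0.439 0.076 0.684]
(560, 140) [0.418 0.033 0.685]
(620, 170) [ 0.612 -0.343  0.145]
(250, 80) [0.469 0.192 0.647]
(200, 105) [0.481 0.235 0.592]
(320, 180) [0.408 0.15  0.646]
(410, 250) [0.364 0.105 0.669]
[ 0.043  0.634 -0.841  1.434  0.475  1.292 -2.41 ]
```

```bash
python3 -m handwheel '[{"tx":0,"ty":0.002,"tz":0.04,"roll":0,"claw":0},{"tx":0,"ty":0.002,"tz":0.08,"roll":0,"claw":0},{"tx":0,"ty":0.002,"tz":0.11,"roll":0,"claw":0},{"tx":0,"ty":0.002,"tz":0.14,"roll":0,"claw":0},{"tx":0,"ty":0.002,"tz":0.16,"roll":0,"claw":0},{"tx":0,"ty":0.002,"tz":0.17,"roll":0,"claw":0},{"tx":0,"ty":0.002,"tz":0.17,"roll":0,"claw":0},{"tx":0,"ty":0.002,"tz":0.17,"roll":0,"claw":0},{"tx":0,"ty":0.002,"tz":0.17,"roll":0,"claw":0},{"tx":0,"ty":0.002,"tz":0.17,"roll":0,"claw":0}]'
python3 -c "
from h import *
tool([.6076,.2975,.007],-0.36)
cap('side','s2');cap('top','t2')
a=cv2.imread('pics/s2.png')[90:240,320:480];cv2.imwrite('pics/s2c.png',cv2.resize(a,None,fx=4,fy=4))"
```

```text
time_s: 4.2
ee_pos: [0.6077, 0.2938, 0.0824]
orientation: [-0.0, 1.0, -0.003, 0.001]
contact_force: [0.1, -0.2, 0.4]
opening: 0.0855
pos [0.6077 0.2938 0.0824] yaw -0.36 zdir [ 1.3e-03  6.0e-04 -1.0e+00] t 4.2 F [ 0.07 -0.17  0.44] open 0.0855 q [ 0.    0.79 -0.75  1.57  0.6   1.02 -2.5 ]
tool delta [-0.0002 -0.0037  0.0754] roll 0.0
```

View pics/s2c.png

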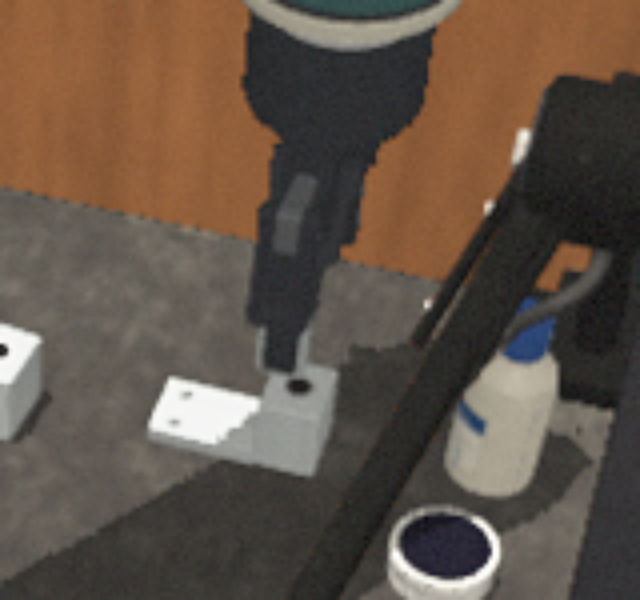

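View pics/t2.png

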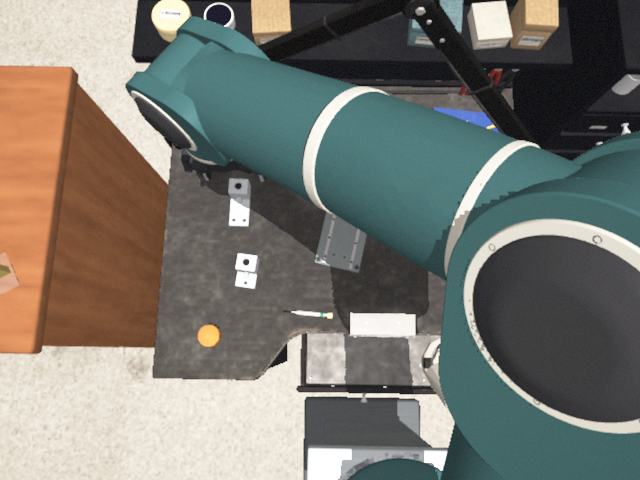

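```bash
python3 -m handwheel '[{"tx":0,"ty":-0.004,"tz":0.01,"roll":0,"claw":0},{"tx":0,"ty":-0.004,"tz":0.03,"roll":0,"claw":0},{"tx":0,"ty":-0.004,"tz":0.05,"roll":0,"claw":0},{"tx":0,"ty":-0.004,"tz":0.065,"roll":0,"claw":0},{"tx":0,"ty":-0.004,"tz":0.072,"roll":0,"claw":0},{"tx":0,"ty":-0.004,"tz":0.075,"roll":0,"claw":0},{"tx":0,"ty":-0.004,"tz":0.075,"roll":0,"claw":0},{"tx":0,"ty":-0.004,"tz":0.075,"roll":0,"claw":0},{"tx":0,"ty":-0.004,"tz":0.075,"roll":0,"claw":0},{"tx":0,"ty":-0.004,"tz":0.075,"roll":0,"claw":0}]'
python3 -c "
from h import *
tool([.6076,.2975,.007],-0.36)
cap('side','s3')
a=cv2.imread('pics/s3.png')[110:230,330:470];cv2.imwrite('pics/s3c.png',cv2.resize(a,None,fx=5,fy=5))"
```

```text
time_s: 5.3
ee_pos: [0.6076, 0.2976, 0.0068]
orientation: [-0.0, 1.0, -0.003, 0.0]
contact_force: [0.7, -0.4, 0.2]
opening: 0.0854
pos [0.6076 0.2976 0.0068] yaw -0.36 zdir [ 7.e-04  3.e-04 -1.e+00] t 5.3 F [ 0.67 -0.39  0.18] open 0.0854 q [-0.04  0.89 -0.69  1.59  0.67  0.92 -2.55]
tool delta [ 0.      0.0001 -0.0002] roll -0.0
```

View pics/s3c.png

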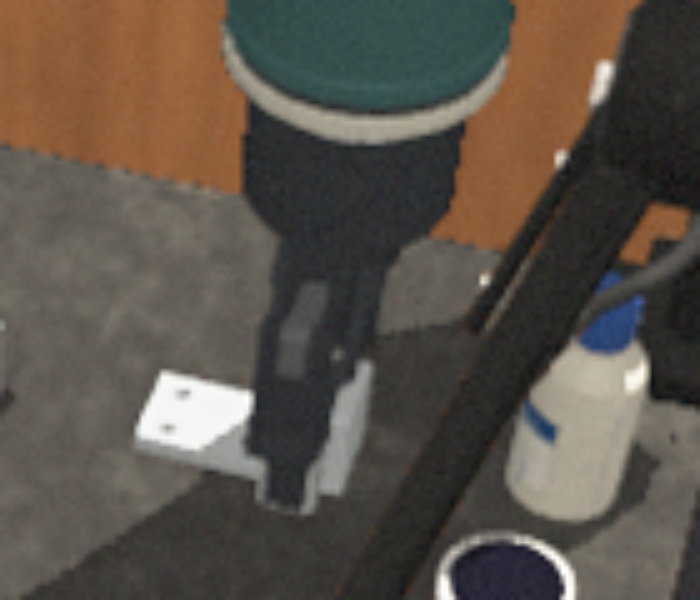

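```bash
python3 -m handwheel '[{"tx":0,"ty":0,"tz":0,"roll":0,"claw":0.4},{"tx":0,"ty":0,"tz":0,"roll":0,"claw":0.6},{"tx":0,"ty":0,"tz":0,"roll":0,"claw":0.8},{"tx":0,"ty":0,"tz":0,"roll":0,"claw":1},{"tx":0,"ty":0,"tz":0,"roll":0,"claw":1},{"tx":0,"ty":0,"tz":0,"roll":0,"claw":1},{"tx":0,"ty":0,"tz":0,"roll":0,"claw":1},{"tx":0,"ty":0,"tz":0,"roll":0,"claw":1},{"tx":0,"ty":0,"tz":0,"roll":0,"claw":1},{"tx":0,"ty":0,"tz":0,"roll":0,"claw":1}]' 80
python3 -c "
from h import *
tool([.6076,.2975,.09],-0.36)"
```

```text
time_s: 6.35
ee_pos: [0.6075, 0.2976, 0.0065]
orientation: [-0.0, 1.0, -0.003, 0.0]
contact_force: [1.0, -0.7, 6.2]
opening: 0.0352
pos [0.6075 0.2976 0.0065] yaw -0.36 zdir [ 3.e-04  3.e-04 -1.e+00] t 6.35 F [ 0.97 -0.74  6.24] open 0.0352 q [-0.04  0.89 -0.69  1.59  0.67  0.92 -2.55]
tool delta [ 0.0002  0.0001 -0.0835] roll 0.0
```

```bash
python3 -m handwheel '[{"tx":0,"ty":0,"tz":-0.01,"roll":0,"claw":1},{"tx":0,"ty":0,"tz":-0.03,"roll":0,"claw":1},{"tx":0,"ty":0,"tz":-0.06,"roll":0,"claw":1},{"tx":0,"ty":0,"tz":-0.085,"roll":0,"claw":1},{"tx":-0.01,"ty":0.03,"tz":-0.085,"roll":0.05,"claw":1},{"tx":-0.025,"ty":0.065,"tz":-0.085,"roll":0.1,"claw":1},{"tx":-0.04,"ty":0.1,"tz":-0.085,"roll":0.15,"claw":1},{"tx":-0.055,"ty":0.14,"tz":-0.085,"roll":0.2,"claw":1},{"tx":-0.065,"ty":0.17,"tz":-0.085,"roll":0.2,"claw":1},{"tx":-0.072,"ty":0.1985,"tz":-0.085,"roll":0.2,"claw":1}]'
python3 -c "
from h import *
tool([.5363,.0996,.05],-11.84)
cap('side','s4');cap('top','t4')
a=cv2.imread('pics/s4.png')[170:320,240:420];cv2.imwrite('pics/s4c.png',cv2.resize(a,None,fx=4,fy=4))"
```

```text
time_s: 7.35
ee_pos: [0.5335, 0.098, 0.0927]
orientation: [0.0, 0.995, -0.103, 0.001]
contact_force: [1.4, -0.0, -1.4]
opening: 0.0352
pos [0.5335 0.098  0.0927] yaw -11.83 zdir [ 1.e-03 -9.e-04 -1.e+00] t 7.35 F [ 1.4  -0.03 -1.38] open 0.0352 q [ 0.36  0.57 -0.76  1.91  0.52  0.86 -2.45]
tool delta [ 0.0024 -0.0022  0.0427] roll 0.0002
```

View pics/s4c.png

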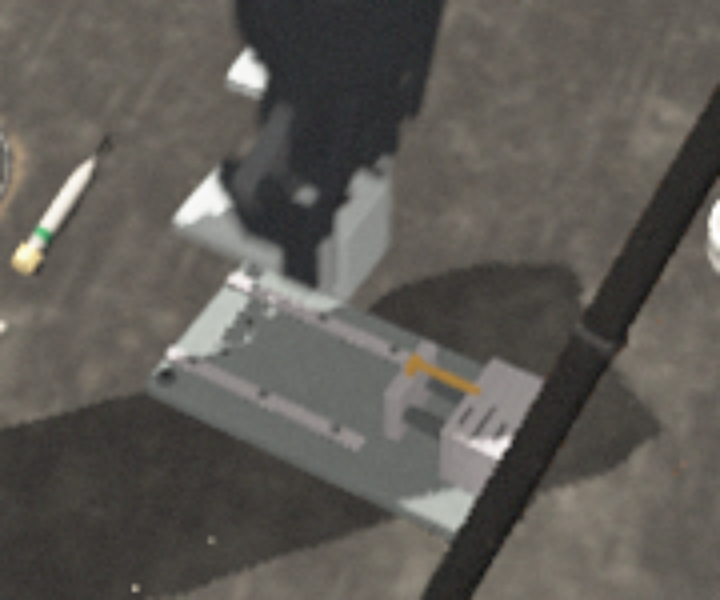

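View pics/t4.png

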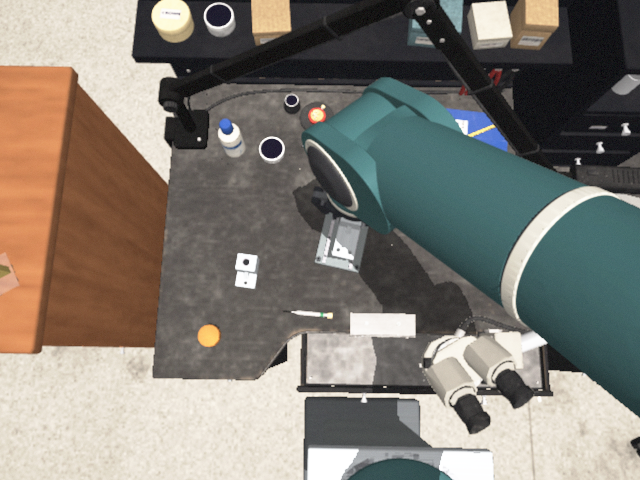

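Run:
```python
from h import *
c=dict(np.load('pics/side0.npz'))
g=lambda x,y,z: onz(c,(x+.5)/4-.5+270,(y+.5)/4-.5+160,z)[:2]
for n,p,z in(('bed +y robot',(135,297),.01),('bed -y robot',(26,420),.01),('long foot end far',(370,97),.008),('foot end near',(349,150),.008),('blk top',(477,78),.04),('blk',(538,93),.04),('blk',(524,122),.04),('blk',(463,103),.04)): print(n,g(*p,z).round(4))
c=dict(np.load('pics/t4.npz'))
im=cv2.imread('pics/t4.png')[180:280,300:400];cv2.imwrite('pics/t4c.png',cv2.resize(im,None,fx=6,fy=6,interpolation=cv2.INTER_CUBIC))
```

```text
bed +y robot [0.4784 0.156 ]
bed -y robot [0.458  0.0737]
long foot end far [0.5421 0.318 ]
foot end near [0.5429 0.2795]
blk top [0.5944 0.3142]
blk [0.6243 0.3135]
blk [0.6227 0.2924]
blk [0.5925 0.2956]
```

View pics/t4c.png

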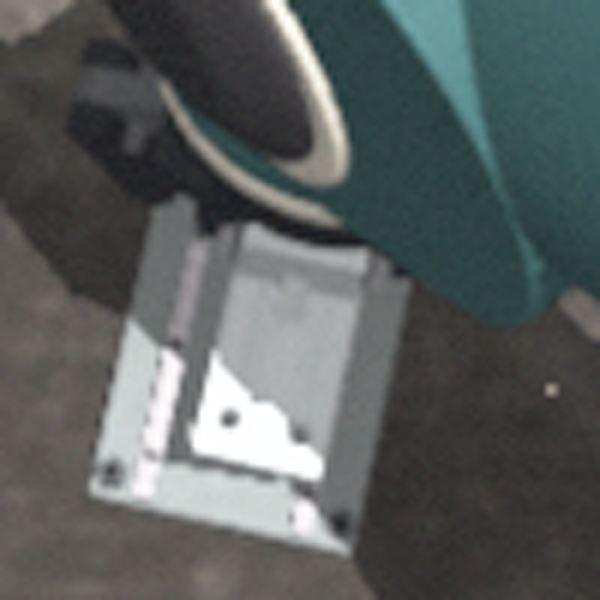

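Run:
```python
from h import *
c=dict(np.load('pics/t4.npz'))
g=lambda x,y,z: onz(c,(x+.5)/6-.5+300,(y+.5)/6-.5+180,z)[:2]
a=g(187,447,.094);b=g(324,481,.094);print(a,b,np.linalg.norm(a-b))
t=np.radians(-11.84);X=np.array([np.cos(t),np.sin(t)]);Y=np.array([-X[1],X[0]])
m=(a+b)/2-np.array([.5335,.098]);print('foot end rel TCP along/across',m@X,m@Y)
k=(.548,.0971)
for n,q in(('mid',(a+b)/2),):print('in jig',(q-k)@X,(q-k)@Y)
```

```text
[0.47284253 0.12706709] [0.46388675 0.08872915] 0.0393700820945042
foot end rel TCP along/across -0.06578045678401316 -0.0036768985175036416
in jig -0.08015662180955446 -0.005771147585404833
```

Run:
```python
from h import *
tool([.5363,.0996,.05],-11.84)
cap('top','t5')
im=cv2.imread('pics/t5.png')[180:280,300:400];cv2.imwrite('pics/t5c.png',cv2.resize(im,None,fx=6,fy=6,interpolation=cv2.INTER_CUBIC))
```

```text
pos [0.5337 0.0952 0.0923] yaw -12.05 zdir [ 2.0e-04 -2.7e-03 -1.0e+00] t 7.45 F [ 0.42  0.49 -2.05] open 0.0352 q [ 0.36  0.57 -0.76  1.91  0.52  0.86 -2.45]
tool delta [ 0.0016 -0.0049  0.0423] roll -0.0037
```

View pics/t5c.png

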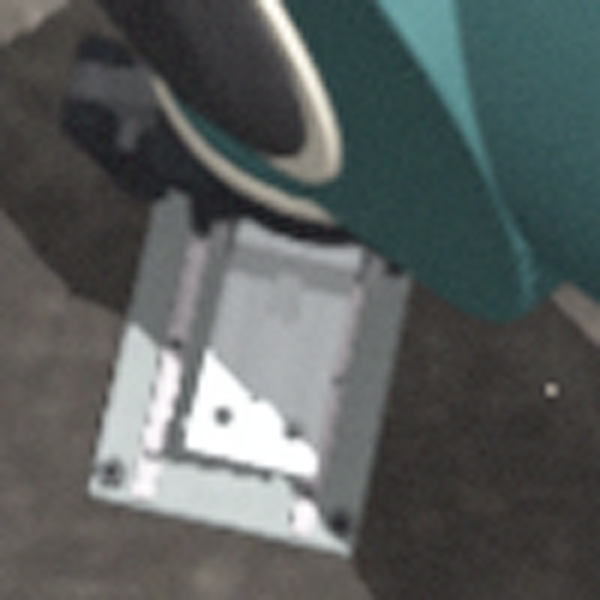

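```bash
python3 -m handwheel '[{"tx":0.001,"ty":-0.002,"tz":0,"roll":0,"claw":1},{"tx":0.001,"ty":-0.002,"tz":0.015,"roll":0,"claw":1},{"tx":0.001,"ty":-0.002,"tz":0.03,"roll":0,"claw":1},{"tx":0.001,"ty":-0.002,"tz":0.045,"roll":0,"claw":1},{"tx":0.001,"ty":-0.002,"tz":0.055,"roll":0,"claw":1},{"tx":0.001,"ty":-0.002,"tz":0.055,"roll":0,"claw":1},{"tx":0.001,"ty":-0.002,"tz":0.055,"roll":0,"claw":1},{"tx":0.001,"ty":-0.002,"tz":0.055,"roll":0,"claw":1},{"tx":0.001,"ty":-0.002,"tz":0.055,"roll":0,"claw":1},{"tx":0.001,"ty":-0.002,"tz":0.055,"roll":0,"claw":1}]'
python3 - <<'E'
from h import *
tool([.5363,.0996,.0165],-11.84)
cap('top','t6');cap('side','s6')
im=cv2.imread('pics/t6.png')[180:280,300:400];cv2.imwrite('pics/t6c.png',cv2.resize(im,None,fx=6,fy=6,interpolation=cv2.INTER_CUBIC))
im=cv2.imread('pics/s6.png')[210:310,260:400];cv2.imwrite('pics/s6c.png',cv2.resize(im,None,fx=5,fy=5,interpolation=cv2.INTER_CUBIC))
E
```

```text
time_s: 8.5
ee_pos: [0.5357, 0.1011, 0.0367]
orientation: [-0.0, 0.995, -0.103, 0.0]
contact_force: [0.2, -0.4, -1.6]
opening: 0.0352
pos [0.5357 0.1011 0.0367] yaw -11.83 zdir [ 7.e-04  0.e+00 -1.e+00] t 8.5 F [ 0.2  -0.38 -1.62] open 0.0352 q [ 0.3   0.66 -0.7   1.93  0.6   0.77 -2.51]
tool delta [0.0009 0.0014 0.0202] roll 0.0002
```

View pics/t6c.png

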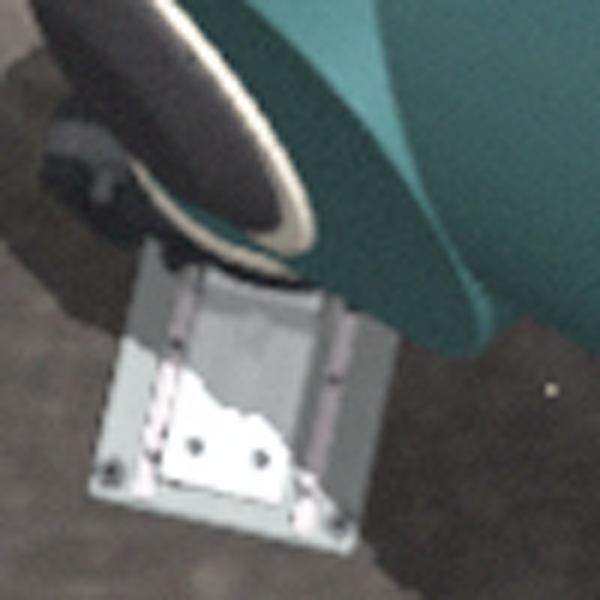

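View pics/s6c.png

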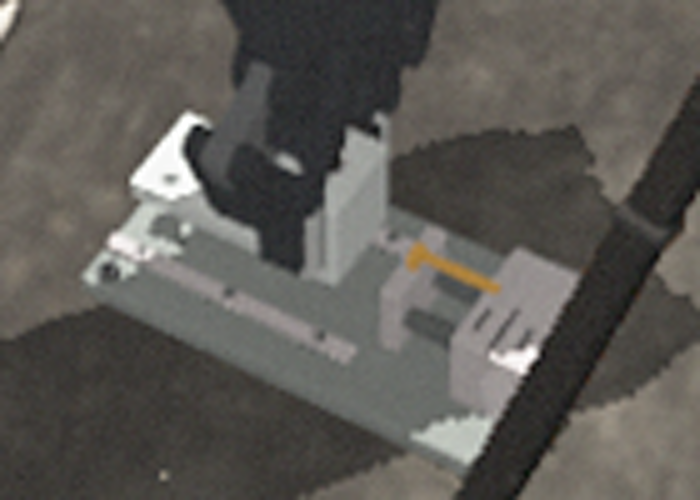

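Run:
```python
from h import *
c=dict(np.load('pics/t6.npz'))
g=lambda x,y,z: onz(c,(x+.5)/6-.5+300,(y+.5)/6-.5+180,z)[:2]
t=np.radians(-11.84);X=np.array([np.cos(t),np.sin(t)]);Y=np.array([-X[1],X[0]])
k=np.array((.548,.0971))
for n,p,z in(('foot L',(161,481),.038),('foot R',(284,504),.038),('bed L',(89,493),.01),('bed R',(350,552),.01),('railL end out',(133,492),.015),('railL in',(157,497),.015),('railR in',(292,525),.015),('railR out',(315,535),.015)):
    q=g(*p,z)-k;print(n,(q@X).round(4),(q@Y).round(4))
q=np.array([.5357,.1011])-k;print('tcp',q@X,q@Y)
```

```text
foot L -0.0806 0.0198
foot R -0.0792 -0.0174
bed L -0.0841 0.0411
bed R -0.0841 -0.0409
railL end out -0.0816 0.0278
railL in -0.0815 0.0203
railR in -0.0808 -0.0217
railR out -0.0822 -0.0292
tcp -0.01285902745737633 0.0013911911624373415
```

```bash
python3 -m handwheel '[{"tx":0,"ty":0.0015,"tz":0,"roll":0,"claw":1},{"tx":0,"ty":0.0015,"tz":0.005,"roll":0,"claw":1},{"tx":0,"ty":0.0015,"tz":0.01,"roll":0,"claw":1},{"tx":0,"ty":0.0015,"tz":0.014,"roll":0,"claw":1},{"tx":0,"ty":0.0015,"tz":0.017,"roll":0,"claw":1},{"tx":0,"ty":0.0015,"tz":0.019,"roll":0,"claw":1},{"tx":0,"ty":0.0015,"tz":0.019,"roll":0,"claw":1},{"tx":0,"ty":0.0015,"tz":0.019,"roll":0,"claw":1},{"tx":0,"ty":0.0015,"tz":0.019,"roll":0,"claw":1},{"tx":0,"ty":0.0015,"tz":0.019,"roll":0,"claw":1}]'
python3 - <<'E'
from h import *
tool([.5363,.0996,.0165],-11.84)
E
```

```text
time_s: 9.6
ee_pos: [0.5352, 0.0997, 0.0174]
orientation: [-0.0, 0.995, -0.103, 0.0]
contact_force: [0.1, 0.2, -1.6]
opening: 0.0349
pos [0.5352 0.0997 0.0174] yaw -11.81 zdir [ 2.e-04  0.e+00 -1.e+00] t 9.6 F [ 0.06  0.2  -1.61] open 0.0349 q [ 0.29  0.68 -0.67  1.93  0.62  0.74 -2.53]
tool delta [ 0.0011 -0.0001  0.0009] roll 0.0004
```

```bash
python3 -m handwheel '[{"tx":0,"ty":0,"tz":0.0005,"roll":0,"claw":1},{"tx":0,"ty":0,"tz":0.0005,"roll":0,"claw":1},{"tx":0,"ty":0,"tz":0.001,"roll":0,"claw":1},{"tx":0,"ty":0,"tz":0.001,"roll":0,"claw":1},{"tx":0,"ty":0,"tz":0.0015,"roll":0,"claw":1},{"tx":0,"ty":0,"tz":0.0015,"roll":0,"claw":1},{"tx":0,"ty":0,"tz":0.0015,"roll":0,"claw":1},{"tx":0,"ty":0,"tz":0.0015,"roll":0,"claw":1},{"tx":0,"ty":0,"tz":0.0015,"roll":0,"claw":1},{"tx":0,"ty":0,"tz":0.0015,"roll":0,"claw":1}]'
python3 - <<'E'
from h import *
tool([.5363,.0996,.0165],-11.84)
cap('side','s7');cap('top','t7')
im=cv2.imread('pics/t7.png')[180:280,300:400];cv2.imwrite('pics/t7c.png',cv2.resize(im,None,fx=6,fy=6,interpolation=cv2.INTER_CUBIC))
im=cv2.imread('pics/s7.png')[210:310,260:400];cv2.imwrite('pics/s7c.png',cv2.resize(im,None,fx=5,fy=5,interpolation=cv2.INTER_CUBIC))
E
```

```text
time_s: 10.6
ee_pos: [0.5352, 0.0997, 0.0165]
orientation: [0.0, 0.995, -0.103, 0.0]
contact_force: [-5.6, -2.0, 16.4]
opening: 0.035
pos [0.5352 0.0997 0.0165] yaw -11.82 zdir [ 3.e-04 -5.e-04 -1.e+00] t 10.6 F [-5.61 -2.   16.44] open 0.035 q [ 0.29  0.69 -0.67  1.94  0.63  0.74 -2.53]
tool delta [ 0.0011 -0.0001 -0.    ] roll 0.0004
```

View pics/s7c.png

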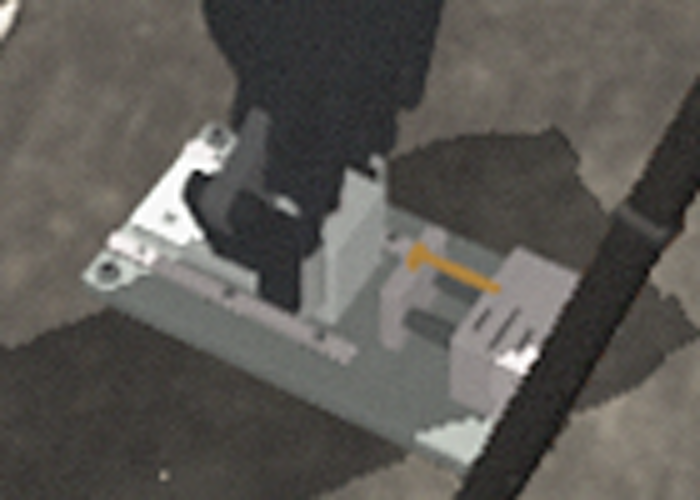

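View pics/t7c.png

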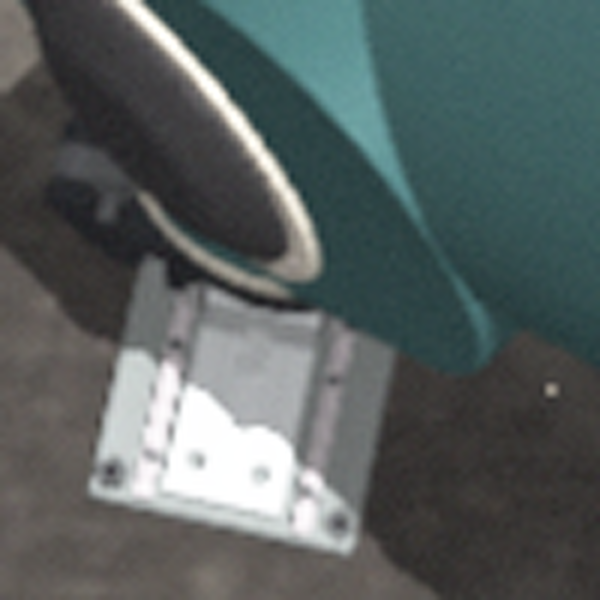

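```bash
python3 -m handwheel '[{"tx":0,"ty":0,"tz":-0.0005,"roll":0,"claw":1},{"tx":0.002,"ty":0,"tz":-0.0006,"roll":0,"claw":1},{"tx":0.004,"ty":0,"tz":-0.0006,"roll":0,"claw":1},{"tx":0.006,"ty":0,"tz":-0.0006,"roll":0,"claw":1},{"tx":0.008,"ty":0,"tz":-0.0006,"roll":0,"claw":1},{"tx":0.01,"ty":0,"tz":-0.0006,"roll":0,"claw":1},{"tx":0.012,"ty":0,"tz":-0.0006,"roll":0,"claw":1},{"tx":0.014,"ty":0,"tz":-0.0006,"roll":0,"claw":1},{"tx":0.014,"ty":0,"tz":-0.0006,"roll":0,"claw":1},{"tx":0.014,"ty":0,"tz":-0.0006,"roll":0,"claw":1}]'
cat >> h.py <<'E'
def jig():
    s=ctrl.read_state();t=np.radians(-11.82);X=np.array([np.cos(t),np.sin(t)]);Y=np.array([-X[1],X[0]]);p=s['ee_pos'][:2]-(.548,.0971);f=s['contact_force']
    print('jig x,y mm',(p@X*1e3).round(2),(p@Y*1e3).round(2),'z',s['ee_pos'][2].round(4),'Fx,Fy,Fz',(f[:2]@X).round(2),(f[:2]@Y).round(2),f[2].round(2))
E
python3 -c "
from h import *
jig()"
```

```text
time_s: 11.7
ee_pos: [0.549, 0.0972, 0.0165]
orientation: [-0.0, 0.995, -0.103, -0.0]
contact_force: [-3.4, 0.1, 4.6]
opening: 0.035
jig x,y mm 0.93 0.3 z 0.0165 Fx,Fy,Fz -3.3 -0.61 4.63
```

```bash
python3 -m handwheel '[{"tx":0,"ty":0,"tz":-0.0001,"roll":0,"claw":1},{"tx":0.001,"ty":0,"tz":-0.0002,"roll":0,"claw":1},{"tx":0.002,"ty":0,"tz":-0.0002,"roll":0,"claw":1},{"tx":0.003,"ty":0,"tz":-0.0002,"roll":0,"claw":1},{"tx":0.004,"ty":0,"tz":-0.0002,"roll":0,"claw":1},{"tx":0.005,"ty":0,"tz":-0.0002,"roll":0,"claw":1},{"tx":0.006,"ty":0,"tz":-0.0002,"roll":0,"claw":1},{"tx":0.006,"ty":0,"tz":-0.0002,"roll":0,"claw":1},{"tx":0.006,"ty":0,"tz":-0.0002,"roll":0,"claw":1},{"tx":0.006,"ty":0,"tz":-0.0002,"roll":0,"claw":1}]'
python3 -c "
from h import *
jig();cap('side','s8')
im=cv2.imread('pics/s8.png')[230:310,300:400];cv2.imwrite('pics/s8c.png',cv2.resize(im,None,fx=7,fy=7,interpolation=cv2.INTER_CUBIC))
im=cv2.imread('pics/s0.png') if 0 else cv2.imread('pics/side0.png')[230:310,300:400];cv2.imwrite('pics/s0c.png',cv2.resize(im,None,fx=7,fy=7,interpolation=cv2.INTER_CUBIC))
"
```

```text
time_s: 12.7
ee_pos: [0.5546, 0.0956, 0.0165]
orientation: [0.0, 0.995, -0.103, -0.0]
contact_force: [-3.7, -1.0, 1.8]
opening: 0.0345
jig x,y mm 6.76 -0.12 z 0.0165 Fx,Fy,Fz -3.41 -1.77 1.83
```

View pics/s8c.png

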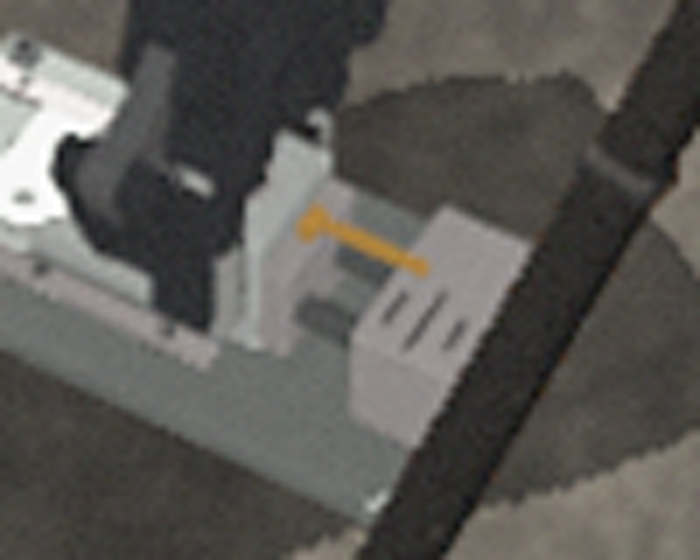

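View pics/s0c.png

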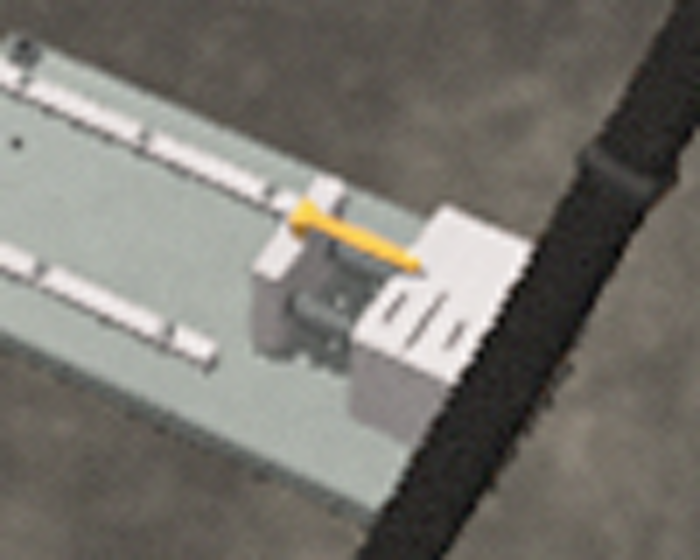

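```bash
python3 -m handwheel '[{"tx":0.001,"ty":0,"tz":0,"roll":0,"claw":1},{"tx":0.002,"ty":0,"tz":0,"roll":0,"claw":1},{"tx":0.003,"ty":0,"tz":0,"roll":0,"claw":1},{"tx":0.004,"ty":0,"tz":0,"roll":0,"claw":1},{"tx":0.005,"ty":0,"tz":0,"roll":0,"claw":1},{"tx":0.0055,"ty":0,"tz":0,"roll":0,"claw":1},{"tx":0.0055,"ty":0,"tz":0,"roll":0,"claw":1},{"tx":0.0055,"ty":0,"tz":0,"roll":0,"claw":1},{"tx":0.0055,"ty":0,"tz":0,"roll":0,"claw":1},{"tx":0.0055,"ty":0,"tz":0,"roll":0,"claw":1}]'
python3 -c "
from h import *
jig();cap('side','s9')
im=cv2.imread('pics/s9.png')[230:310,300:400];cv2.imwrite('pics/s9c.png',cv2.resize(im,None,fx=7,fy=7,interpolation=cv2.INTER_CUBIC))
"
```

```text
time_s: 13.75
ee_pos: [0.5591, 0.0946, 0.0165]
orientation: [0.0, 0.995, -0.103, -0.001]
contact_force: [-11.6, 0.0, 9.5]
opening: 0.0347
jig x,y mm 11.41 -0.15 z 0.0165 Fx,Fy,Fz -11.36 -2.36 9.52
```

View pics/s9c.png

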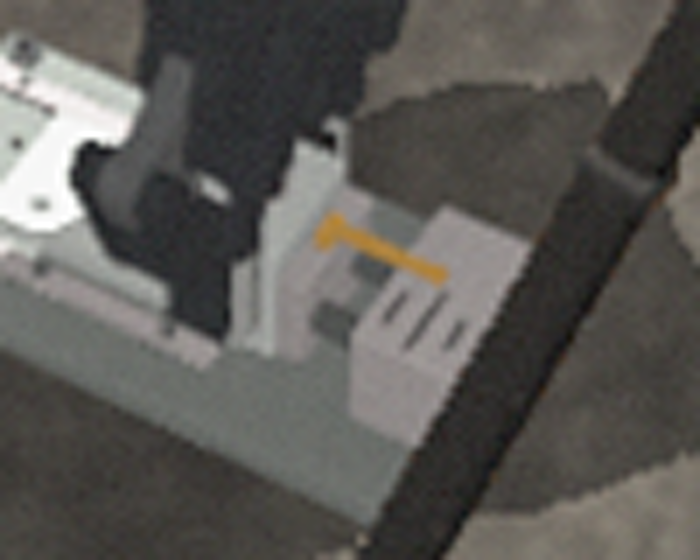

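```bash
cat >> h.py <<'E'
def ptr(f):
    c=dict(np.load(f'pics/{f}.npz'));im=c['color'][230:310,300:400]
    h=cv2.cvtColor(im,cv2.COLOR_RGB2HSV)
    w=((h[...,0]>8)&(h[...,0]<32)&(h[...,1]>110)).astype(np.uint8)
    n,l,st,_=cv2.connectedComponentsWithStats(w,connectivity=8);k=1+np.argmax(st[1:,4]);v,u=np.where(l==k)
    t=np.radians(-11.82);X=np.array([np.cos(t),np.sin(t)])
    xs=np.array([(onz(c,a+300,b+230,.0465)[:2]-(.548,.0971))@X for a,b in zip(u,v)])*1e3
    return len(u),xs.mean().round(2),np.percentile(xs,[2,98]).round(2)
E
python3 -c "
from h import *
for f in('side0','s7','s8','s9'):print(f,ptr(f))"
```

```text
side0 (52, np.float64(38.01), array([24.23, 55.29]))
s7 (48, np.float64(37.89), array([24.2 , 53.96]))
s8 (46, np.float64(40.62), array([26.67, 56.81]))
s9 (46, np.float64(44.71), array([31.63, 61.68]))
```

```bash
python3 -m handwheel '[{"tx":0,"ty":0,"tz":-0.0002,"roll":0,"claw":1},{"tx":0.0003,"ty":0,"tz":-0.0003,"roll":0,"claw":1},{"tx":0.0006,"ty":0,"tz":-0.0003,"roll":0,"claw":1},{"tx":0.001,"ty":0,"tz":-0.0003,"roll":0,"claw":1},{"tx":0.001,"ty":0,"tz":-0.0003,"roll":0,"claw":1},{"tx":0.001,"ty":0,"tz":-0.0003,"roll":0,"claw":1},{"tx":0.001,"ty":0,"tz":-0.0003,"roll":0,"claw":1},{"tx":0.001,"ty":0,"tz":-0.0003,"roll":0,"claw":1},{"tx":0.001,"ty":0,"tz":-0.0003,"roll":0,"claw":1},{"tx":0.001,"ty":0,"tz":-0.0003,"roll":0,"claw":1}]'
python3 -c "
from h import *
jig();cap('side','s10');print(ptr('s10'))
im=cv2.imread('pics/s10.png')[230:310,300:400];cv2.imwrite('pics/s10c.png',cv2.resize(im,None,fx=7,fy=7,interpolation=cv2.INTER_CUBIC))
"
```

```text
time_s: 14.8
ee_pos: [0.56, 0.0945, 0.0166]
orientation: [0.0, 0.995, -0.103, -0.001]
contact_force: [-10.5, 0.7, 3.0]
opening: 0.0351
jig x,y mm 12.3 -0.11 z 0.0166 Fx,Fy,Fz -10.37 -1.47 2.99
(44, np.float64(45.26), array([32.61, 61.73]))
```

View pics/s10c.png

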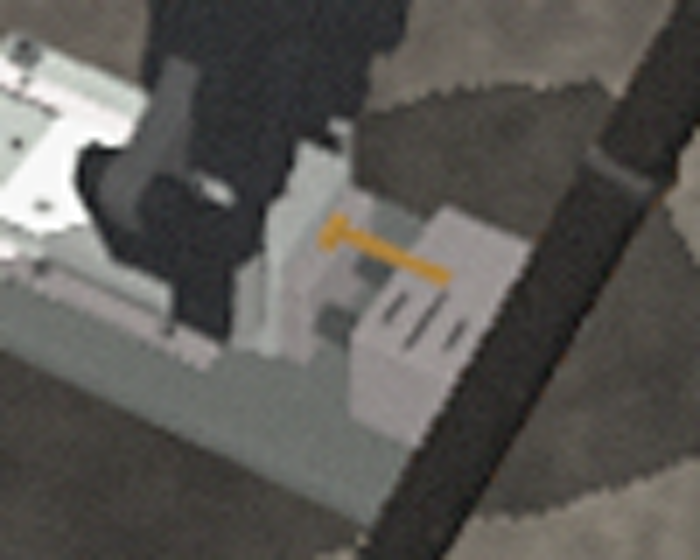

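```bash
python3 -m handwheel '[{"tx":0.0003,"ty":0,"tz":0,"roll":0,"claw":1},{"tx":0.0006,"ty":0,"tz":0,"roll":0,"claw":1},{"tx":0.0006,"ty":0,"tz":0,"roll":0,"claw":1},{"tx":0.0006,"ty":0,"tz":0,"roll":0,"claw":1},{"tx":0.0006,"ty":0,"tz":0,"roll":0,"claw":1},{"tx":0.0006,"ty":0,"tz":0,"roll":0,"claw":1},{"tx":0.0006,"ty":0,"tz":0,"roll":0,"claw":1},{"tx":0.0006,"ty":0,"tz":0,"roll":0,"claw":1},{"tx":0.0006,"ty":0,"tz":0,"roll":0,"claw":1},{"tx":0.0006,"ty":0,"tz":0,"roll":0,"claw":1}]'
python3 -c "
from h import *
jig();cap('side','s11');print(ptr('s11'));cap('top','t11')
im=cv2.imread('pics/s11.png')[230:310,300:400];cv2.imwrite('pics/s11c.png',cv2.resize(im,None,fx=7,fy=7,interpolation=cv2.INTER_CUBIC))
im=cv2.imread('pics/t11.png')[180:280,300:400];cv2.imwrite('pics/t11c.png',cv2.resize(im,None,fx=6,fy=6,interpolation=cv2.INTER_CUBIC))
"
```

```text
time_s: 15.85
ee_pos: [0.5605, 0.0943, 0.0165]
orientation: [0.0, 0.995, -0.103, -0.001]
contact_force: [-11.0, 0.5, 4.7]
opening: 0.0352
jig x,y mm 12.75 -0.15 z 0.0165 Fx,Fy,Fz -10.86 -1.78 4.72
(46, np.float64(45.6), array([33.06, 63.05]))
```

View pics/s11c.png

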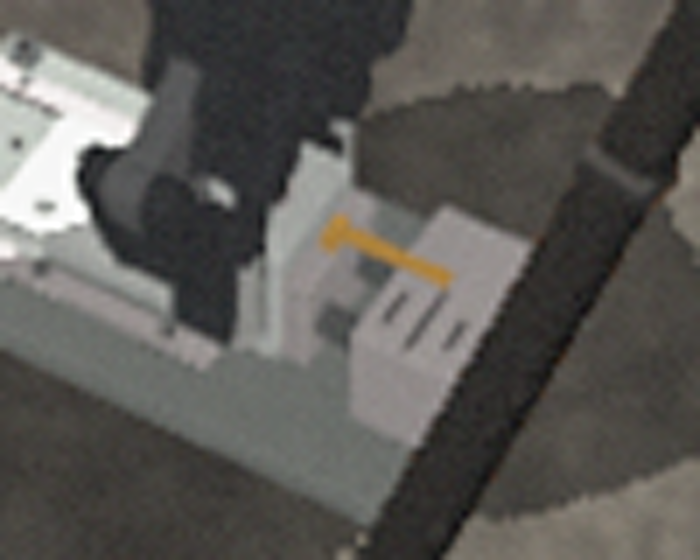

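View pics/t11c.png

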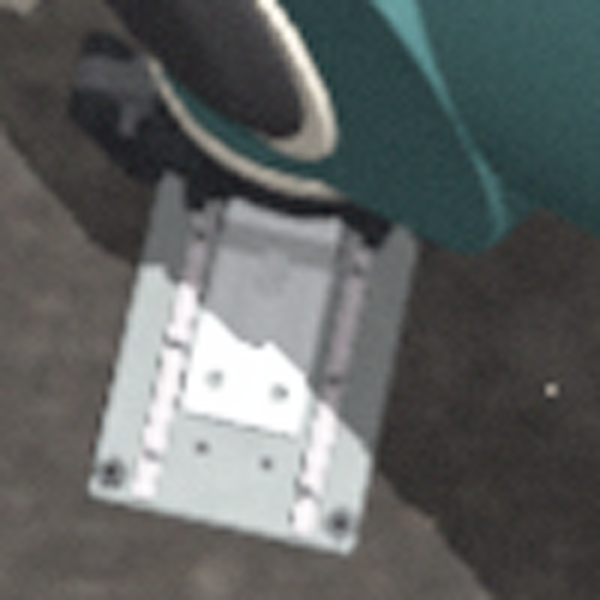

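The bracket sits straight in the channel, with its foot end at about (190,412)–(300,435) in the top crop. In the side crop the pointer tip at (452,278) lines up with the long middle mark, so I'll hold here.

```bash
python3 -m handwheel '[{"tx":0,"ty":0,"tz":0,"roll":0,"claw":1},{"tx":0,"ty":0,"tz":0,"roll":0,"claw":1},{"tx":0,"ty":0,"tz":0,"roll":0,"claw":1},{"tx":0,"ty":0,"tz":0,"roll":0,"claw":1},{"tx":0,"ty":0,"tz":0,"roll":0,"claw":1},{"tx":0,"ty":0,"tz":0,"roll":0,"claw":1},{"tx":0,"ty":0,"tz":0,"roll":0,"claw":1},{"tx":0,"ty":0,"tz":0,"roll":0,"claw":1},{"tx":0,"ty":0,"tz":0,"roll":0,"claw":1},{"tx":0,"ty":0,"tz":0,"roll":0,"claw":1}]'
python3 -c "
from h import *
jig()"
python3 -m handwheel '[{"tx":0,"ty":0,"tz":0,"roll":0,"claw":1},{"tx":0,"ty":0,"tz":0,"roll":0,"claw":1},{"tx":0,"ty":0,"tz":0,"roll":0,"claw":1},{"tx":0,"ty":0,"tz":0,"roll":0,"claw":1},{"tx":0,"ty":0,"tz":0,"roll":0,"claw":1},{"tx":0,"ty":0,"tz":0,"roll":0,"claw":1},{"tx":0,"ty":0,"tz":0,"roll":0,"claw":1},{"tx":0,"ty":0,"tz":0,"roll":0,"claw":1},{"tx":0,"ty":0,"tz":0,"roll":0,"claw":1},{"tx":0,"ty":0,"tz":0,"roll":0,"claw":1}]'
python3 -m handwheel '[{"tx":0,"ty":0,"tz":0,"roll":0,"claw":1},{"tx":0,"ty":0,"tz":0,"roll":0,"claw":1},{"tx":0,"ty":0,"tz":0,"roll":0,"claw":1},{"tx":0,"ty":0,"tz":0,"roll":0,"claw":1},{"tx":0,"ty":0,"tz":0,"roll":0,"claw":1},{"tx":0,"ty":0,"tz":0,"roll":0,"claw":1},{"tx":0,"ty":0,"tz":0,"roll":0,"claw":1},{"tx":0,"ty":0,"tz":0,"roll":0,"claw":1},{"tx":0,"ty":0,"tz":0,"roll":0,"claw":1},{"tx":0,"ty":0,"tz":0,"roll":0,"claw":1}]'
python3 -c "
from h import *
jig();cap('side','s12');print(ptr('s12'))"
```

```text
time_s: 16.95
ee_pos: [0.5604, 0.0944, 0.0165]
orientation: [0.0, 0.995, -0.103, -0.001]
contact_force: [-11.3, 1.4, 5.0]
opening: 0.0349
jig x,y mm 12.73 -0.13 z 0.0165 Fx,Fy,Fz -11.31 -0.97 5.04
time_s: 17.95
ee_pos: [0.5605, 0.0944, 0.0165]
orientation: [0.0, 0.995, -0.103, -0.001]
contact_force: [-11.1, 0.8, 3.2]
opening: 0.0349
time_s: 18.95
ee_pos: [0.5604, 0.0943, 0.0165]
orientation: [0.0, 0.995, -0.103, -0.001]
contact_force: [-11.1, 1.0, 4.8]
opening: 0.035
jig x,y mm 12.75 -0.16 z 0.0165 Fx,Fy,Fz -11.1 -1.3 4.75
(47, np.float64(45.32), array([32.65, 63.03]))
```

View pics/s12.png

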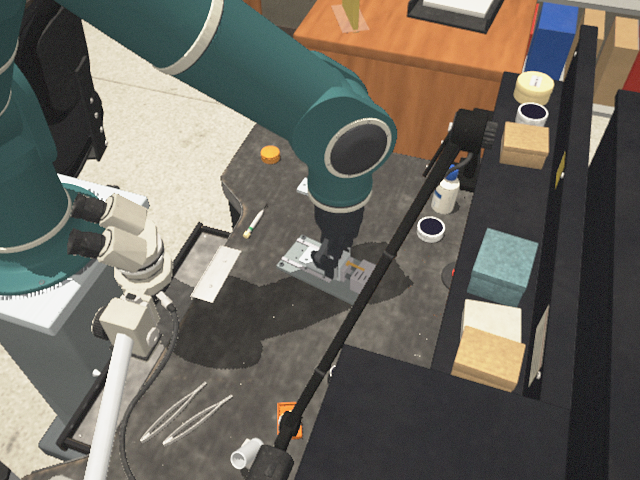

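```bash
python3 -c "
from h import *
print(ctrl.finish_job());jig()"
```

```text
the job is handed in; nothing more can be done
None
the job is handed in; nothing more can be done
```

I gripped the long-foot bracket across its block at 80 N and laid it flat in the jig's channel with its tall back to the stop. I then pushed it along to about half travel and handed the job in at about 19 s, still gripping and pressing.

- **Stop travel:** the camera put the pointer 7.4–7.7 mm in from rest by its centroid, and 7–9 mm by its ends and the marks. The arm's position puts the stop about 7.75 mm in. All agree with half travel to within about 1 mm, and the stop was never near its end.
- **Steadiness:** the push was held for about 3 s before hand-in, and the arm's position stayed within 0.1 mm.
- **Force disagrees:** the wrist read about 11 N along the channel, not 8 N. I put the extra 3 N down to friction on the bed, because a similar reading showed before the bracket touched the stop. I did not measure it separately.
- **Other things on the bench:** nothing was touched on purpose. The tin, driver, amber box and cleaner look unmoved in the last picture. The short bracket is partly hidden by the arm there, but what shows is in its old place. I did not check the eyeglass at the end.

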